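# Change the part in the drilling jig and hold it in the corner

### The job

Swap the two parts: the finished shaft clamp standing in the corner jig goes upright into the tray, and the bored steel block from the tray goes upright onto the jig's base plate. Then press the block firmly, but without ramming, into the jig's corner until its faces sit flush against both fences, and finish with the gripper still holding it pressed there, square in the corner, so that a mate can clamp it. Leave the bush, nut and bearing lying about where they are.

Things in the scene. Friction and masses are not known exactly. Their poses are not given: they have to be found in the camera images.
- jig: Fixed drilling jig: square ground steel plate 150 x 150 x 12 mm (small holes along its open edges) with two darker fences, 16 mm thick, tops 26 mm above the bench, along its +x and +y edges: an inside corner. Origin: centre of the underside, on the bench. Inner fence faces: x = +59 mm and y = +59 mm. All rigid, oiled and slippery (friction about 0.15). Yaw varies up to 0.35 rad.
- jig_corner (a point): The inside corner of the jig where the two inner fence faces meet, at the level of the plate's top; axes as the jig's (the fences lie on its +x and +y sides).
- far_fence: The jig's fence along its +x edge. Origin: centre of its underside. Fixed to the jig; axes as the jig's.
- left_fence: The jig's fence along its +y edge. Origin: centre of its underside. Fixed to the jig; axes as the jig's.
- tray: Fixed shallow grey plastic tray, 140 x 140 mm outside, walls 4 mm thick and 12 mm high overall, inner floor 4 mm above the bench. Origin: centre of its underside; x and y along its walls, z up. The bench midway between jig and tray, 0.45 to 0.6 m ahead of the robot, is free.
- clamp_centre (a point): Centre (half-way up) of the split aluminium shaft clamp: a light grey block with four black screws on its top and a brass-lined bore, body 46 (x) x 56 (y) x 50 (z) mm, screw heads to 55 mm. 0.26 kg nominal. At the start it stands loosely on the jig's plate near the corner. Axes along its edges, z up.
- shaft_clamp: The same shaft clamp; origin at the centre of its underside.
- block_centre (a point): Centre (half-way up) of the bored steel block: a plain grey block with one round unlined bore through it and a single black screw on top, 42 (x) x 50 (y) x 48 (z) mm, screw head to 51 mm. 0.3 kg nominal. At the start it stands in the tray. Axes along its edges, z up.
- bored_block: The same bored block; origin at its underside, 0.5 mm toward -x from the centre.
- bush: Bystander: flanged brass bush, 38 mm diameter, 34 mm high, standing beyond the middle of the work. Origin: centre of its underside.
- nut: Bystander: hexagon nut 30 x 34 x 14 mm, lying flat in the middle near the robot. Origin: centre of its underside.
- bearing: Bystander: ball bearing 52 mm diameter, 15 mm high, lying flat beyond the middle of the work. Origin: centre of its underside.
Things that resemble listed ones, but are neither listed nor needed, are in the scene too. What is shaped like the shaft_clamp but purple or turquoise is not meant.

How it is judged:
By the outcome, as a careful person would: the job done as asked, in the order asked, and still so for the second after the job is handed in, while the arm keeps its last pose, push and grip.
It also fails if it takes over 70 s, if anything falls off the work surface, if the arm or the gripper's body presses on something with over 40 N, if the wrist force passes 120 N, or if a joint passes its speed limit or range.

### The arm

A 6-joint arm with a two-finger parallel gripper is mounted at the origin on a cart in front of the work surface, level with it; the furniture and walls round the work are solid. World frame = base frame: x ahead of the robot, y to its left, z up, the work surface at z = 0. Lengths are in mm, angles in rad, forces in N, time in s.
With the tool pointing down it reaches from about 400 to 925 mm from the base axis. Payload 12.5 kg.
Tool frame: the origin (TCP) lies on the mounting face of the last link; the fingertips stand 190 mm ahead of it and the grasp point (between the pads) lies 171 mm ahead of it (env.tcp_to_tips is the distance from the TCP to the fingertips, in mm); x points along the fingers, y is the direction in which the jaws open and shut, and the axes are right-handed (so a half turn about x gives the same grasp; the last joint's range is limited). The gripper opens to 95 mm and grips with 3 to 60 N. Pads are 20 mm wide; open, the fingers measure 119 mm over their backs; the gripper's body (75 mm by 180 mm) begins 59 mm behind the grasp point.
Start: joints at [1.201, 0.491, 1.559, -0, 1.092, -0.106], TCP at [162.945, 603.385, 404.761] pointing down, gripper open.
Joint ranges: [-3.1, 3.1], [-0.84, 2.19], [0.05, 2.79], [-1.13, 4.28], [0.06, 2.93], [-2.69, 2.69]. Speed limits (rad/s): [2.22, 2.22, 2.79, 3.14, 3.14, 3.14].

### API

Orientations are given as [roll, pitch, yaw] about the fixed x, y, z axes, in that order (R = Rz(yaw) Ry(pitch) Rx(roll)).
In Python, from cell import monitor, cams, job, env gives the robot as it stands. The module is installed in compiled form; this text tells all that it offers.
- The arm moves only by the tool apply_moves, never from a script. Its argument "series" is a list of rows, each a list of 3 entries, a list of its own where there are three numbers: the closure, from -1 (fully open) to 1 (shut), so that 0 is half open, then the shift along the tool's x, y, z in cm, then the turn about the tool's x in rad. A call has 1 to 20 rows; each row is the pose to reach, as a shift and turn from the pose commanded when the call began, along the tool's axes at that moment; what a row does not reach only later rows make up. A row lasts 1/8 s, in which the tool goes at most 62.5 mm and 10.7 degrees, less where a joint would pass 70% of its speed; a pose out of reach is approached as far as the arm can. A call with a gripper value outside its range is refused whole. The fingers move at their own pace and stop on an object; the grip force is fixed at half the most. Time passes only in rows, so rows that repeat a pose let the fingers close. It gives the time, the measured TCP pose, the force and the opening at its end, in the units of the state.
- monitor.state(): the state, without advancing time (a new reading comes with each control period).
- cams.read_camera(name): name is "side" or "top"; returns a dict with "image" (480x640x3 uint8, red, green, blue), "fx", "fy", "cx", "cy" (pixels), "k1" (the pictures are not rectified: a ray, as slopes to the right and down, at radius r is drawn at 1 + k1 r^2 times it, then the intrinsics apply), "position" and "orientation" of the camera in the world. Camera axes: x right, y down, z forward; pixel columns grow to the right and rows downward; lengths in mm; the calibration is good to about 2 mm. A picture is of the moment at which its call begins. There is no depth.
- job.job_done(): hands the job in, once; it reports no verdict.
The state is a dict: "t": time; "joints": joint angles; "qvel": joint speeds; "tau": joint torques, N m; "eef_pos": TCP position; "tcp_rot": TCP orientation; "ft_force": force on the tool from outside, world axes, zero at the start; "moment": the same for the moment, N m; "opening": opening from 0.0 (shut) to 1.0 (fully open).
Only numpy, scipy, OpenCV 4.12 (cv2) and the standard library are available. Lean on these libraries where they do the work, as an engineer would, in place of code of your own. Each camera call takes 0.05 s, during which the arm holds its last target. There are 200 camera calls.

## Working session

There is one attempt and no reset: what is moved stays moved. The work goes in short steps, Python scripts to look and compute and a tool call to move; the robot and the scene stay as the last step left them, time stands still between calls to the robot, and variables do not carry over. Pictures are saved under pics/ and viewed, about 8 in all and at most 12, crops included, and the job is handed in when it is done.

Besides the shell and the picture viewer there is one more tool, called after "Emit:" as a command line: name --argument value ..., lists and objects as JSON in quotes. apply_moves: Moves the arm, as the interface text tells. Its arguments: {"type":"object","properties":{"series":{"type":"array"}},"required":["series"]}

```bash
mkdir -p pics
cat > h.py <<'E'
import numpy as np, cv2
from cell import monitor, cams, job, env
from scipy.spatial.transform import Rotation as R
def shot(n,f):
    c=cams.read_camera(n); im=c.pop("image"); cv2.imwrite(f"pics/{f}.png",im[:,:,::-1]); np.save(f"pics/{f}.npy",c,allow_pickle=True); return im,c
E
python3 - <<'E'
from h import *
for n in("side","top"):
    im,c=shot(n,n+"0"); print(n,c)
s=monitor.state(); print(s)
E
```

```text
side {'fx': 493.26968781214475, 'fy': 493.26968781214475, 'cx': 324.9484480928884, 'cy': 230.50601804166328, 'k1': 0.03222178624571628, 'position': array([381.75187232, 694.89695621, 775.93898493]), 'orientation': array([-2.31995779, -0.02116005, -2.90702555])}
top {'fx': 522.6674516015946, 'fy': 522.6674516015946, 'cx': 317.9310541639197, 'cy': 242.3325612443451, 'k1': -0.056102086461004494, 'position': array([ 483.69816105,  -56.00880554, 1177.30531269]), 'orientation': array([-3.07293899e+00, -1.39577088e-03, -1.58569820e+00])}
{'t': 0.1, 'joints': array([ 1.20134523e+00,  4.91497248e-01,  1.55935321e+00, -3.44496842e-06,
        1.09173255e+00, -1.05570694e-01]), 'qvel': array([-0.00164973, -0.00161698, -0.002514  ,  0.00096825, -0.00250961,
       -0.00015115]), 'tau': array([ 3.17433653e-03, -6.13623905e+01, -2.58603877e+01,  6.94504939e-02,
        4.70300729e-02, -2.81527105e-05]), 'eef_pos': array([162.97163429, 603.3586334 , 404.23351969]), 'tcp_rot': array([-1.67328167,  1.56980597, -1.93716048]), 'ft_force': array([-0.04714637,  0.05740462, -0.60490136]), 'moment': array([ 0.02580768, -0.03889937,  0.01090998]), 'opening': 0.9974834058527319}
```

View pics/top0.png

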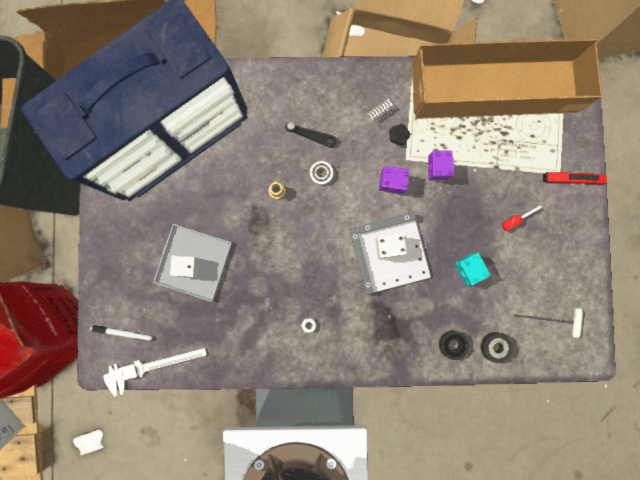

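View pics/side0.png

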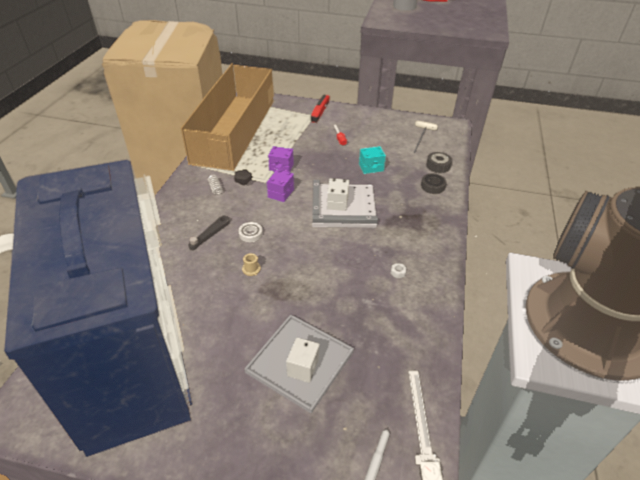

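Top view: the clamp (light grey, dark screws) stands in the jig at about (392,245), and the block is in the tray at (182,266). The clamp-shaped decoys are purple at (394,180) and (441,165) and turquoise at (473,269); none of them is grey, so they don't fit. I'll confirm with enlarged crops.

Run:
```python
from h import *
def crop(f,x,y,w,h,k): 
    im=cv2.imread(f"pics/{f}.png")[y:y+h,x:x+w]; return cv2.resize(im,None,fx=k,fy=k,interpolation=cv2.INTER_CUBIC)
cv2.imwrite("pics/ct.png",np.hstack([crop("top0",345,205,95,95,4),crop("top0",145,217,95,95,4)]))
cv2.imwrite("pics/cs.png",np.hstack([crop("side0",300,165,90,75,4),crop("side0",240,310,110,75*1,4)]))
cv2.imwrite("pics/cs.png",np.hstack([crop("side0",300,165,88,100,4),crop("side0",242,312,112,100,4)]))
```

```text
(no output)
```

View pics/ct.png

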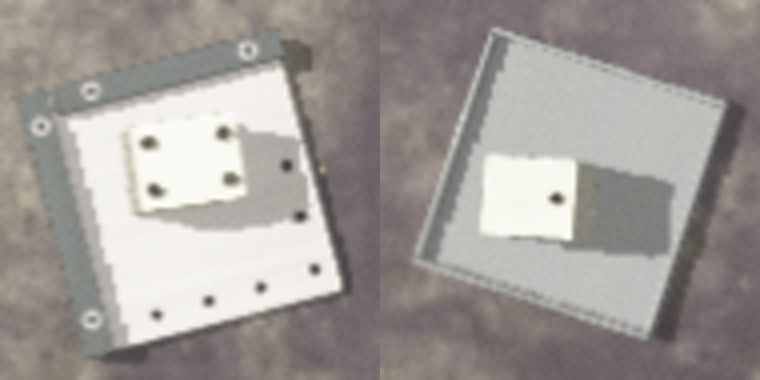

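View pics/cs.png

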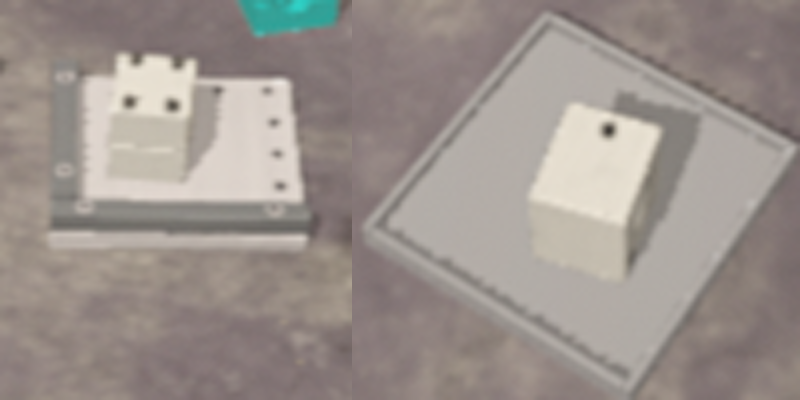

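The crops confirm both: the jig part has four black screws, a split and a light grey body, so it is the clamp. The tray part has a single screw at crop (557,198), so it is the block. Next I'll solve the poses from both views.

```bash
cat >> h.py <<'E'
from scipy.optimize import least_squares as LS
def und(c,p):
    K=np.array([[c["fx"],0,c["cx"]],[0,c["fy"],c["cy"]],[0,0,1]]); return cv2.undistortPoints(np.float64(p).reshape(-1,1,2),K,np.array([c["k1"],0,0,0,0.]))[:,0]
def rays(c,p):
    u=und(c,p); d=R.from_euler("xyz",c["orientation"]).apply(np.c_[u,np.ones(len(u))]); return c["position"],d
def plane(c,p,z):
    o,d=rays(c,p); return o+d*((z-o[2])/d[:,2])[:,None]
def tri(a,b):
    out=[]
    for d,e in zip(a[1],b[1]):
        A=np.c_[d,-e]; t=np.linalg.lstsq(A,b[0]-a[0],rcond=None)[0]; P=a[0]+t[0]*d; Q=b[0]+t[1]*e; out.append(np.r_[(P+Q)/2,np.linalg.norm(P-Q)])
    return np.array(out)
def load(f): return np.load(f"pics/{f}.npy",allow_pickle=True).item()
def un(p,x,y,k=4): return (np.float64(p)+.5)/k-.5+[x,y]
E
python3 - <<'E'
from h import *
np.set_printoptions(precision=1,suppress=True)
T,S=load("top0"),load("side0")
def both(n,t,s,ot,os):
    P=tri(rays(T,un(t,*ot)),rays(S,un(s,*os))); print(n);print(P);return P
def ang(P,i,j): d=P[j]-P[i]; return np.degrees(np.arctan2(d[1],d[0]))
jt,js,tt,ts=(345,205),(300,165),(145,217),(242,312)
C=both("clamp screws ++,+-,--,-+",[(149,143),(223,133),(231,179),(155,190)],[(130,102),(137,58),(178,63),(172,105)],jt,js)
print(C.mean(0),ang(C,2,1),ang(C,3,0),ang(C,1,0)-90,ang(C,2,3)-90)
B=both("block",np.array([(484,154),(577,158),(574,242),(480,236)])-[380,0],np.array([(530,200),(572,102),(662,128),(626,222)])-[352,0],tt,ts)
print(B.mean(0),ang(B,2,1),ang(B,3,0),ang(B,1,0)-90,ang(B,2,3)-90)
Y=both("tray",[(110,28),(348,102),(272,338),(35,262)],[(13,225),(196,12),(446,150),(278,392)],tt,ts)
print(Y.mean(0),ang(Y,0,1),ang(Y,3,2),ang(Y,3,0),ang(Y,2,1))
F=both("fence screws far+y,far-y,left+x,left-x",[(92,91),(248,50),(41,126),(92,319)],[(66,170),(66,76),(84,207),(275,210)],jt,js)
print(ang(F,1,0)-90,ang(F,3,2))
def pl(n,t,s,z):
  print(n,"top z-plane\n",plane(T,t,z)[:,:2],"\nside\n",plane(S,s,z)[:,:2])
pl("fence",un([(92,91),(248,50),(41,126),(92,319)],*jt),un([(66,170),(66,76),(84,207),(275,210)],*js),26)
pl("block52",un(np.array([(484,154),(577,158),(574,242),(480,236)])-[380,0],*tt),un(np.array([(530,200),(572,102),(662,128),(626,222)])-[352,0],*ts),52)
s=monitor.state(); print(R.from_euler("xyz",s["tcp_rot"]).as_matrix())
E
```

```text
clamp screws ++,+-,--,-+
[[ 562.2 -195.9   60.5    0.8]
 [ 566.9 -235.5   62.8    0.6]
 [ 542.5 -239.4   61.     0.3]
 [ 537.3 -198.4   61.4    0. ]]
[ 552.2 -217.3   61.4    0.5] 9.123978939711956 5.61949235806863 6.7814264428369455 7.151072044218111
block
[[537.4 261.2  48.3   1.6]
 [534.1 210.2  48.7   2.5]
 [490.7 212.5  47.6   1.7]
 [494.1 262.8  50.8   0.7]]
[514.1 236.7  48.9   1.6] -3.0115978276890174 -2.086772108784341 -3.7501686628244073 -3.8938668652824333
tray
[[610.6 268.5  11.6   0.6]
 [567.2 135.1   6.5   0.6]
 [435.5 179.1   2.7   0.7]
 [480.  312.    6.5   0.2]]
[523.3 223.7   6.8   0.5] -108.00678819401361 -108.47914378087837 -18.40885836624774 -18.458864759948145
fence screws far+y,far-y,left+x,left-x
[[ 594.  -169.7   23.2    1.3]
 [ 615.9 -257.    23.7    0.8]
 [ 575.5 -140.9   22.6    0.3]
 [ 468.2 -167.    22.3    0.7]]
14.042958430771009 13.6707403905251
fence top z-plane
 [[ 594.4 -169.3]
 [ 616.  -256.5]
 [ 575.4 -140.7]
 [ 468.6 -166.6]] 
side
 [[ 592.6 -166.5]
 [ 614.7 -254. ]
 [ 574.5 -137.2]
 [ 467.4 -162.8]]
block52 top z-plane
 [[538.  260.3]
 [535.1 209.7]
 [489.9 211.3]
 [493.8 262.4]] 
side
 [[535.8 263.3]
 [532.1 212.3]
 [490.9 215.5]
 [494.3 263.5]]
[[-0.   0.3  1. ]
 [-0.   1.  -0.3]
 [-1.  -0.  -0. ]]
```

```bash
cat >> h.py <<'E'
def go(x,y,tz,head,s=None):
    s=s or monitor.state(); M=R.from_euler("xyz",s["tcp_rot"]).as_matrix()
    d=M.T@(np.array([x,y,tz+190.])-s["eef_pos"])/10
    h=np.degrees(np.arctan2(M[1,1],M[0,1])); t=-np.radians((head-h+90)%180-90)
    print("shift cm",np.round(d,2),"turn",round(t,3),"head now",round(h,2))
E
python3 -c "
from h import *
print(env.tcp_to_tips)
go(514,237,110,86.8);go(514,237,24,86.8)"
```

```text
190.1
shift cm [ 10.44 -26.2   43.44] turn -0.208 head now 74.88
shift cm [ 19.04 -26.19  43.45] turn -0.208 head now 74.88
```

Emit:
apply_moves --series '[[-1,[2,-13,22],-0.1],[-1,[5,-26.2,43.4],-0.208],[-1,[10.4,-26.2,43.4],-0.208],[-1,[10.4,-26.2,43.4],-0.208],[-1,[10.4,-26.2,43.4],-0.208],[-1,[10.4,-26.2,43.4],-0.208],[-1,[10.4,-26.2,43.4],-0.208],[-1,[10.4,-26.2,43.4],-0.208],[-1,[10.4,-26.2,43.4],-0.208],[-1,[10.4,-26.2,43.4],-0.208],[-1,[10.4,-26.2,43.4],-0.208],[-1,[10.4,-26.2,43.4],-0.208],[-1,[10.4,-26.2,43.4],-0.208],[-1,[10.4,-26.2,43.4],-0.208],[-1,[10.4,-26.2,43.4],-0.208]]'

```text
t: 1.98
eef_pos: [513.5, 237.4, 300.8]
tcp_rot: [0.855, 1.571, 0.8]
ft_force: [-0.8, 0.0, 0.3]
opening: 1.0
```

```bash
python3 -c "
from h import *
go(514,237,24,86.8)
im,c=shot('side','side1')
cv2.imwrite('pics/c1.png',cv2.resize(im[210:400,190:430,::-1],None,fx=3,fy=3,interpolation=cv2.INTER_CUBIC))"
```

```text
shift cm [ 8.68 -0.04  0.05] turn 0.0 head now 86.82
```

View pics/c1.png

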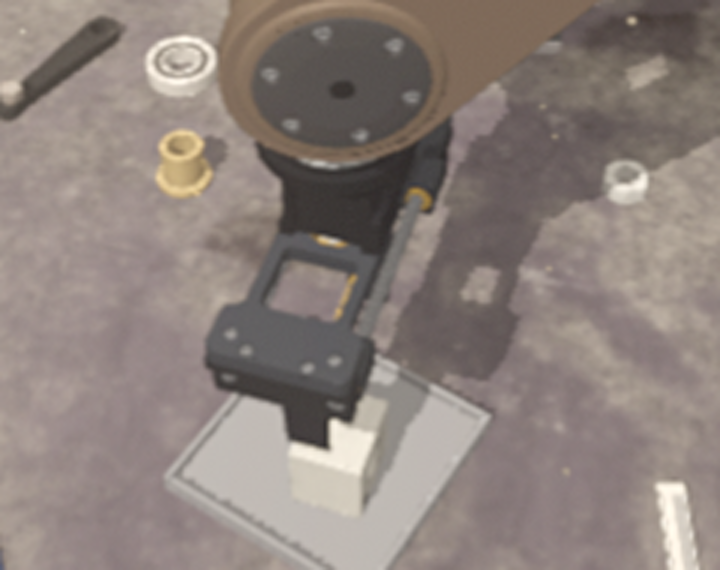

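Emit:
apply_moves --series '[[-1,[3,0,0],0],[-1,[6,0,0],0],[-1,[8,0,0],0],[-1,[8.7,0,0],0],[-1,[8.7,0,0],0],[1,[8.7,0,0],0],[1,[8.7,0,0],0],[1,[8.7,0,0],0],[1,[8.7,0,0],0],[1,[8.7,0,0],0],[1,[8.7,0,0],0]]'

```text
t: 3.4
eef_pos: [513.6, 237.3, 213.8]
tcp_rot: [0.83, 1.571, 0.774]
ft_force: [-0.0, -0.6, 1.4]
opening: 0.527
```

```bash
python3 -c "
from h import *
go(514,237,110,86.8);go(500,5,110,86.8);go(500,5,20.5,86.8)"
```

```text
shift cm [-8.62 -0.02  0.04] turn 0.0 head now 86.81
shift cm [ -8.62 -23.27  -0.07] turn 0.0 head now 86.81
shift cm [  0.33 -23.27  -0.07] turn 0.0 head now 86.81
```

Emit:
apply_moves --series '[[1,[-3,0,0],0],[1,[-6,0,0],0],[1,[-6.5,-6,0],0],[1,[-6.5,-12,0],0],[1,[-6.5,-18,0],0],[1,[-6,-22,0],0],[1,[-5,-23.3,0],0],[1,[-3,-23.3,0],0],[1,[-1,-23.3,0],0],[1,[0,-23.3,0],0],[1,[0.35,-23.3,0],0],[1,[0.35,-23.3,0],0],[-1,[0.35,-23.3,0],0],[-1,[0.35,-23.3,0],0],[-1,[0.35,-23.3,0],0],[-1,[0.35,-23.3,0],0],[-1,[-3,-23.3,0],0],[-1,[-8,-23.3,0],0],[-1,[-9,-23.3,0],0],[-1,[-9,-23.3,0],0]]'

```text
t: 5.9
eef_pos: [500.5, 4.7, 304.0]
tcp_rot: [0.013, 1.57, -0.043]
ft_force: [0.6, 0.0, -0.0]
opening: 0.998
```

```bash
python3 -c "
from h import *
go(552,-217,120,97);go(552,-217,31,97)"
```

```text
shift cm [ -0.6  -21.84   6.38] turn -0.178 head now 86.8
shift cm [  8.3  -21.84   6.37] turn -0.178 head now 86.8
```

Emit:
apply_moves --series '[[-1,[-0.6,-6,1.8],-0.05],[-1,[-0.6,-12,3.5],-0.1],[-1,[-0.6,-18,5.3],-0.15],[-1,[-0.6,-21.8,6.4],-0.178],[-1,[-0.6,-21.8,6.4],-0.178],[-1,[3,-21.8,6.4],-0.178],[-1,[6,-21.8,6.4],-0.178],[-1,[7.8,-21.8,6.4],-0.178],[-1,[8.3,-21.8,6.4],-0.178],[-1,[8.3,-21.8,6.4],-0.178],[1,[8.3,-21.8,6.4],-0.178],[1,[8.3,-21.8,6.4],-0.178],[1,[8.3,-21.8,6.4],-0.178],[1,[8.3,-21.8,6.4],-0.178],[1,[8.3,-21.8,6.4],-0.178]]'

```text
t: 7.78
eef_pos: [552.4, -216.6, 220.8]
tcp_rot: [0.458, 1.571, 0.581]
ft_force: [-0.3, 0.0, 1.5]
opening: 0.583
```

```bash
python3 -c "
from h import *
go(523,224,100,71.7);go(523,224,23.5,71.7)"
```

```text
shift cm [-6.92 44.09  2.45] turn 0.442 head now 97.0
shift cm [ 0.73 44.09  2.45] turn 0.442 head now 97.0
```

Emit:
apply_moves --series '[[1,[-3,0,0],0],[1,[-7,0,0],0],[1,[-8,5,0.3],0.05],[1,[-8,11,0.6],0.1],[1,[-8,17,0.9],0.16],[1,[-8,23,1.2],0.22],[1,[-8,29,1.5],0.28],[1,[-8,35,1.9],0.35],[1,[-8,40,2.2],0.4],[1,[-8,44.1,2.4],0.442],[1,[-8,44.1,2.4],0.442],[1,[-8,44.1,2.4],0.442]]'

```text
t: 9.28
eef_pos: [522.3, 223.8, 300.4]
tcp_rot: [-2.391, 1.57, -2.71]
ft_force: [-0.8, -0.1, -3.5]
opening: 0.583
```

```bash
python3 -c "
from h import *
go(523,224,23.5,71.7)"
```

```text
shift cm [8.69 0.05 0.07] turn 0.0 head now 71.72
```

Emit:
apply_moves --series '[[1,[3,0,0],0],[1,[6,0,0],0],[1,[8,0,0],0],[1,[8.5,0,0],0],[1,[8.7,0,0],0],[1,[8.7,0,0],0],[-1,[8.7,0,0],0],[-1,[8.7,0,0],0],[-1,[8.7,0,0],0],[-1,[8.7,0,0],0],[-1,[5,0,0],0],[-1,[0,0,0],0],[-1,[-1,0,0],0],[-1,[-1,0,0],0]]'

```text
t: 11.02
eef_pos: [522.3, 224.0, 310.9]
tcp_rot: [0.686, 1.57, 0.367]
ft_force: [-0.1, -0.1, -0.5]
opening: 1.0
```

```bash
python3 -c "
from h import *
go(500.5,4.7,110,86.8);go(500.5,4.7,20.5,86.8)"
```

```text
shift cm [  1.08 -21.51   4.83] turn -0.264 head now 71.68
shift cm [ 10.03 -21.51   4.82] turn -0.264 head now 71.68
```

Emit:
apply_moves --series '[[-1,[0,-6,1.3],-0.07],[-1,[0,-12,2.6],-0.14],[-1,[0,-18,4],-0.2],[-1,[1,-21.5,4.8],-0.264],[-1,[1,-21.5,4.8],-0.264],[-1,[1,-21.5,4.8],-0.264]]'

```text
t: 11.78
eef_pos: [500.4, 5.1, 299.8]
tcp_rot: [2.951, 1.569, 2.894]
ft_force: [0.4, 0.8, 1.0]
opening: 1.003
```

```bash
python3 -c "
from h import *
go(500.5,4.7,20.5,86.8)
im,c=shot('top','top2');im2,c=shot('side','side2')
k=lambda a:cv2.resize(a,None,fx=4,fy=4,interpolation=cv2.INTER_CUBIC)
a=np.hstack([k(im[205:300,345:440]),k(im[217:312,145:240])]);b=np.hstack([k(im2[165:219,300:400]),k(im2[310:364,250:340])])
cv2.imwrite('pics/c2.png',np.vstack([a,b])[:,:,::-1])"
```

```text
shift cm [ 8.93 -0.04  0.02] turn -0.001 head now 86.74
```

View pics/c2.png

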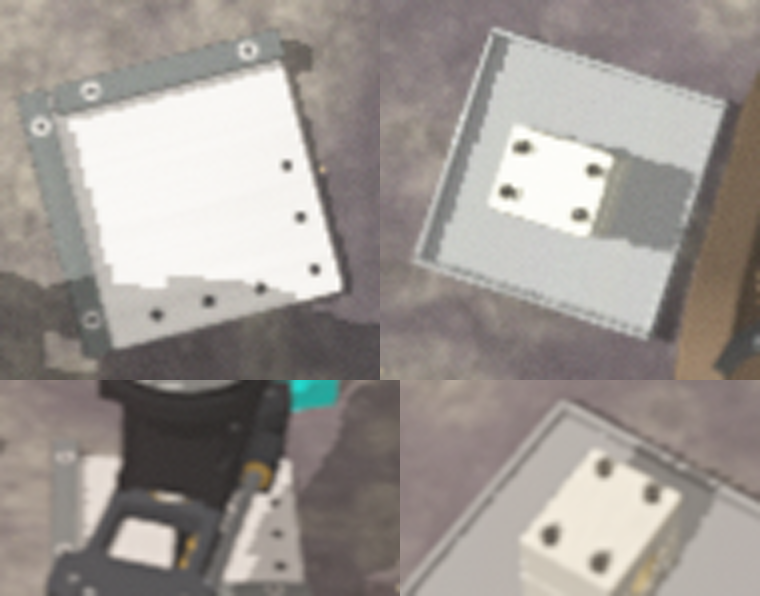

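The clamp stands upright and square near the tray's middle, with its four screws at crop (523,147), (595,170), (507,191) and (580,214). The jig is empty. Now I'll pick up the block and check the jig fit.

Emit:
apply_moves --series '[[-1,[3,0,0],0],[-1,[6,0,0],0],[-1,[8.4,0,0],0],[-1,[8.9,0,0],0],[-1,[8.9,0,0],0],[1,[8.9,0,0],0],[1,[8.9,0,0],0],[1,[8.9,0,0],0],[1,[8.9,0,0],0],[1,[8.9,0,0],0],[1,[4,0,0],0],[1,[0,0,0],0],[1,[0,0,0],0]]'

```text
t: 13.5
eef_pos: [500.6, 4.9, 302.9]
tcp_rot: [-0.047, 1.566, -0.102]
ft_force: [-1.1, 0.5, -2.2]
opening: 0.524
```

Run:
```python
from h import *
T=load("top0"); np.set_printoptions(precision=1,suppress=True)
for a in (13.6,13.9):
    A=R.from_euler("z",a,degrees=True).as_matrix()[:2,:2]
    for p,z in(((92,91),26),((248,50),26),((41,126),26),((92,319),26),((342,290),12),((66,118),26),((18,95),26)):
        print(a,p,plane(T,un([p],345,205),z)[0,:2]@A)
go(558,-191,110,103.8);print(monitor.state())
```

```text
13.6 (92, 91) [ 537.9 -304.3]
13.6 (248, 50) [ 538.4 -394.1]
13.6 (41, 126) [ 526.2 -272. ]
13.6 (92, 319) [ 416.3 -272.1]
13.6 (342, 290) [ 396.3 -412.8]
13.6 (66, 118) [ 527.  -286.5]
13.6 (18, 95) [ 546.  -264.1]
13.9 (92, 91) [ 536.3 -307.1]
13.9 (248, 50) [ 536.3 -397. ]
13.9 (41, 126) [ 524.7 -274.8]
13.9 (92, 319) [ 414.8 -274.3]
13.9 (342, 290) [ 394.2 -414.9]
13.9 (66, 118) [ 525.5 -289.3]
13.9 (18, 95) [ 544.6 -266.9]
shift cm [  0.3 -19.2   6.8] turn -0.297 head now 86.8
{'t': 13.5, 'joints': array([-0.1,  0.5,  2. ,  0. ,  0.7, -1.6]), 'qvel': array([-0. ,  0.1,  0. ,  0. , -0. , -0. ]), 'tau': array([  0.1, -54.7, -19.4,  -0. ,   0.8,   0. ]), 'eef_pos': array([500.6,   4.9, 302.9]), 'tcp_rot': array([-0. ,  1.6, -0.1]), 'ft_force': array([-1.1,  0.5, -2.2]), 'moment': array([-0., -0.,  0.]), 'opening': 0.523885411660546}
```

Emit:
apply_moves --series '[[1,[0.3,-5,1.7],-0.07],[1,[0.3,-10,3.5],-0.14],[1,[0.3,-15,5.3],-0.22],[1,[0.3,-18.5,6.6],-0.28],[1,[0.3,-19.2,6.8],-0.297],[1,[0.3,-19.2,6.8],-0.297],[1,[0.3,-19.2,6.8],-0.297],[1,[0.3,-19.2,6.8],-0.297]]'

```text
t: 14.5
eef_pos: [557.5, -189.6, 297.7]
tcp_rot: [1.938, 1.571, 2.18]
ft_force: [0.6, 0.3, -2.1]
opening: 0.523
```

```bash
python3 -c "
from h import *
go(558,-191.5,33.5,103.8)
im,c=shot('side','side3');im2,c=shot('top','top3')
k=lambda a:cv2.resize(a,None,fx=4,fy=4,interpolation=cv2.INTER_CUBIC)
cv2.imwrite('pics/c3.png',np.hstack([k(im[140:250,295:395]),k(im2[195:305,345:440])])[:,:,::-1])"
```

```text
shift cm [ 7.42 -0.19  0.  ] turn 0.001 head now 103.87
```

View pics/c3.png

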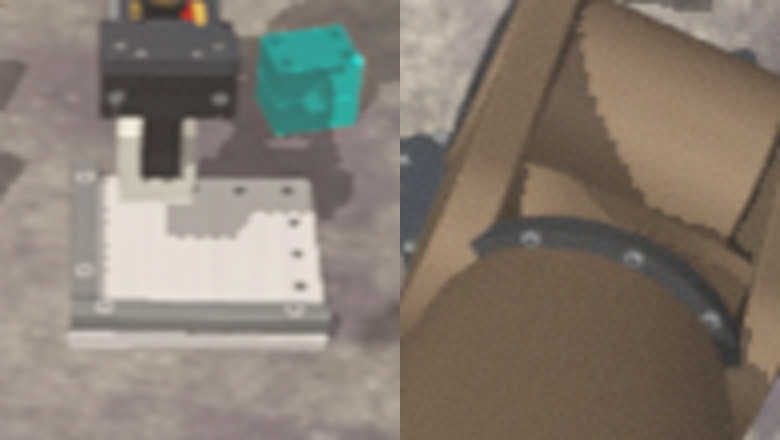

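Emit:
apply_moves --series '[[1,[3,-0.2,0],0],[1,[5.5,-0.2,0],0],[1,[6.8,-0.2,0],0],[1,[7.2,-0.2,0],0],[1,[7.3,-0.2,0],0],[1,[7.4,-0.2,0],0],[1,[7.45,-0.2,0],0],[1,[7.45,-0.2,0],0],[1,[7.45,-0.2,0],0]]'

```text
t: 15.72
eef_pos: [558.2, -192.6, 223.8]
tcp_rot: [-0.569, 1.57, -0.327]
ft_force: [-1.0, 1.0, 5.4]
opening: 0.524
```

Emit:
apply_moves --series '[[1,[-0.03,0.1,0.2],0],[1,[-0.03,0.3,0.4],0],[1,[-0.03,0.5,0.6],0],[1,[-0.03,0.7,0.75],0],[1,[-0.03,0.9,0.85],0],[1,[-0.03,1.0,0.9],0],[1,[-0.03,1.0,0.9],0]]'

```text
t: 16.6
eef_pos: [564.7, -180.6, 223.9]
tcp_rot: [-0.533, 1.57, -0.291]
ft_force: [-0.5, 0.3, 5.0]
opening: 0.524
```

```bash
cat >> h.py <<'E'
def uv(a=13.8):
    s=monitor.state(); A=R.from_euler("z",a,degrees=True).as_matrix()
    print("u,v,z",np.round(s["eef_pos"]@A,2),"F",np.round(s["ft_force"]@A,2),"M",np.round(s["moment"]@A,3),"open",round(s["opening"]*95,2),"t",s["t"]); go(0,0,0,90+a,s)
E
python3 -c "
from h import *
uv()"
```

```text
u,v,z [ 505.35 -310.06  223.85] F [-0.41  0.42  5.02] M [0.058 0.064 0.004] open 49.8 t 16.6
shift cm [  3.32  31.03 -50.52] turn 0.0 head now 103.83
```

Emit:
apply_moves --series '[[1,[0,0.1,0],0],[1,[0,0.2,0],0],[1,[0,0.3,0],0],[1,[0,0.3,0],0]]'

```text
t: 17.1
eef_pos: [564.0, -177.7, 223.8]
tcp_rot: [-0.585, 1.57, -0.343]
ft_force: [0.6, -0.5, 4.0]
opening: 0.521
```

```bash
python3 -c "
from h import *
uv()"
```

```text
u,v,z [ 505.29 -307.13  223.83] F [ 0.48 -0.62  3.96] M [-0.095  0.041  0.033] open 49.54 t 17.1
shift cm [  3.31  30.74 -50.52] turn 0.0 head now 103.82
```

Emit:
apply_moves --series '[[1,[0,0.03,0],0],[1,[0,0.06,0],0],[1,[0,0.09,0],0],[1,[0,0.09,0],0]]'

```text
t: 17.6
eef_pos: [563.8, -176.9, 223.8]
tcp_rot: [-0.634, 1.569, -0.393]
ft_force: [0.4, -1.3, 5.6]
opening: 0.525
```

```bash
python3 -c "
from h import *
uv()"
```

```text
u,v,z [ 505.3  -306.29  223.83] F [ 0.11 -1.4   5.59] M [-0.199  0.048  0.026] open 49.83 t 17.6
shift cm [  3.31  30.65 -50.52] turn 0.0 head now 103.83
```

Emit:
apply_moves --series '[[1,[0,0.05,0],0],[1,[0,0.1,0],0],[1,[0,0.15,0],0],[1,[0,0.15,0],0]]'

```text
t: 18.1
eef_pos: [563.5, -176.0, 223.9]
tcp_rot: [-0.883, 1.569, -0.641]
ft_force: [0.7, -6.1, 4.6]
opening: 0.525
```

```bash
python3 -c "
from h import *
uv()"
```

```text
u,v,z [ 505.26 -305.3   223.85] F [-0.74 -6.09  4.57] M [-1.078  0.274  0.122] open 49.9 t 18.1
shift cm [  3.26  30.56 -50.51] turn 0.001 head now 103.83
```

Emit:
apply_moves --series '[[1,[0,0.03,0],-0.005],[1,[0,0.06,0],-0.01],[1,[0,0.06,0],-0.01],[1,[0,0.06,0],-0.01]]'

```text
t: 18.6
eef_pos: [563.5, -175.8, 223.9]
tcp_rot: [-0.894, 1.567, -0.643]
ft_force: [1.0, -9.9, 3.0]
opening: 0.526
```

```bash
python3 -c "
from h import *
uv()"
```

```text
u,v,z [ 505.31 -305.15  223.86] F [-1.38 -9.85  3.  ] M [-1.831  0.236 -0.121] open 49.96 t 18.6
shift cm [  3.2   31.03 -50.23] turn 0.01 head now 104.38
```

Emit:
apply_moves --series '[[1,[0,0,0.06],0.003],[1,[0,0,0.12],0.004],[1,[0,0,0.18],0.004],[1,[0,0,0.22],0.004],[1,[0,0,0.26],0.004],[1,[0,0,0.26],0.004]]'

```text
t: 19.35
eef_pos: [565.2, -175.5, 223.8]
tcp_rot: [-1.801, 1.569, -1.554]
ft_force: [-5.7, -12.7, 7.4]
opening: 0.525
```

```bash
python3 -c "
from h import *
uv()"
```

```text
u,v,z [ 507.06 -305.27  223.84] F [ -8.57 -10.94   7.36] M [-2.189  1.659 -0.241] open 49.84 t 19.35
shift cm [  3.35  30.84 -50.52] turn 0.006 head now 104.15
```

Emit:
apply_moves --series '[[1,[0,0.03,0.04],0],[1,[0,0.06,0.08],0],[1,[0,0.06,0.12],0],[1,[0,0.06,0.12],0],[1,[0,0.06,0.12],0],[1,[0,0.06,0.12],0]]'

```text
t: 20.1
eef_pos: [565.7, -175.3, 223.9]
tcp_rot: [-2.424, 1.568, -2.177]
ft_force: [-11.6, -19.7, 9.6]
opening: 0.524
```

```bash
python3 -c "
from h import *
uv()
im,c=shot('side','side4');im2,c=shot('top','top4')
k=lambda a,f:cv2.resize(a,None,fx=f,fy=f,interpolation=cv2.INTER_CUBIC)
cv2.imwrite('pics/c4.png',k(im[160:235,300:395],8)[:,:,::-1])"
```

```text
u,v,z [ 507.52 -305.16  223.9 ] F [-16.01 -16.38   9.56] M [-3.21   3.035 -0.388] open 49.76 t 20.1
shift cm [  3.44  30.83 -50.56] turn 0.006 head now 104.15
```

View pics/c4.png

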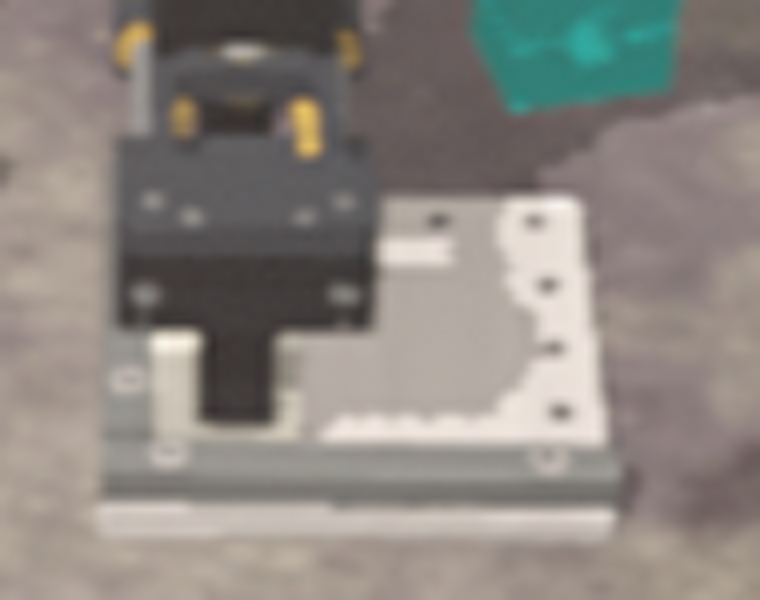

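Emit:
apply_moves --series '[[1,[0,0,0],0.003],[1,[0,0,0],0.006],[1,[0,0,0],0.006],[1,[0,0,0],0.006],[1,[0,0,0],0.006]]'

```text
t: 20.82
eef_pos: [565.7, -175.3, 223.9]
tcp_rot: [-2.372, 1.568, -2.13]
ft_force: [-12.1, -20.4, 10.2]
opening: 0.525
```

```bash
python3 -c "
from h import *
uv()"
```

```text
u,v,z [ 507.57 -305.14  223.88] F [-16.62 -16.93  10.16] M [-3.109  3.037  0.081] open 49.88 t 20.825
shift cm [  3.43  30.57 -50.72] turn 0.001 head now 103.86
```

Emit:
apply_moves --series '[[1,[0,0,0],0],[1,[0,0,0],0],[1,[0,0,0],0],[1,[0,0,0],0],[1,[0,0,0],0],[1,[0,0,0],0],[1,[0,0,0],0],[1,[0,0,0],0]]'

```text
t: 21.82
eef_pos: [565.7, -175.2, 223.9]
tcp_rot: [-2.39, 1.568, -2.148]
ft_force: [-11.9, -19.8, 8.6]
opening: 0.523
```

```bash
python3 -c "
from h import *
uv();A=R.from_euler('z',13.8,degrees=True).as_matrix()
print(A.T@R.from_euler('xyz',monitor.state()['tcp_rot']).as_matrix()[:,0])
im,c=shot('side','side5')
k=lambda a,f:cv2.resize(a,None,fx=f,fy=f,interpolation=cv2.INTER_CUBIC)
a=im[195:225,310:345];cv2.imwrite('pics/c5.png',np.hstack([k(a,12),k(np.uint8(np.clip(im[310:340,270:305]*1.,0,255)),11)[:360,:360] if 0 else k(im[312:342,275:305],12)])[:,:,::-1])"
```

```text
u,v,z [ 507.56 -305.13  223.89] F [-16.29 -16.34   8.58] M [-3.157  3.08   0.074] open 49.66 t 21.825
shift cm [  3.44  30.57 -50.72] turn 0.001 head now 103.86
[-0.00218067 -0.00204292 -0.99999554]
```

View pics/c5.png

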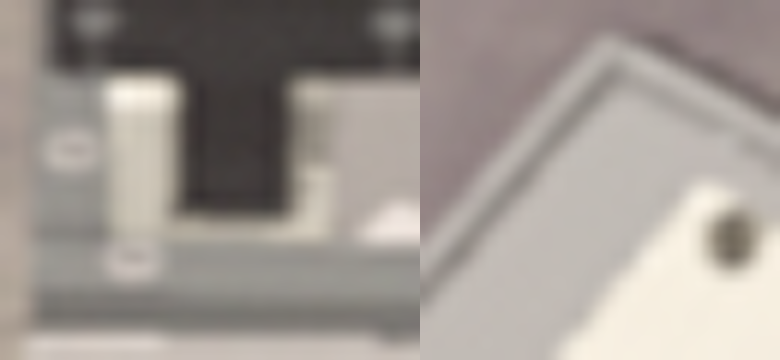

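```bash
python3 -c "
from h import *
print(job.job_done())"
```

```text
the job is handed in; nothing more can be done
None
```

The swap is done and handed in at about 22 s on the robot's clock. I parked the block on the free bench, put the clamp upright in the middle of the tray, then set the block on the jig plate and pressed it into the corner.

**Clamp:** after release, a picture showed it upright and square to the tray walls.

**Press:** the gripper was still holding the block when I handed in. Over the last second the push held steady at about 16 N on each fence and about 9 N down. The turning moment was close to zero (0.07 N m) after a small yaw correction, which fits full contact on both fences. The last side view showed no visible gap at the fences.

**What disagreed or stayed unchecked:**
- **Tilt:** the tool leans about 0.12° in each direction under the push, and the moments suggest the block bears mainly near the top of the fences.
- **Contact point:** the block met the fences about 0.5–1.7 mm from where the cameras predicted, within calibration.
- **Heights:** the measured heights came out about 3 mm low, or about 6 mm low on the clamp's screw heads, so I used the stated heights.
- **Bystanders:** I planned the moves clear of the bush, nut and bearing, but took no final picture to confirm they hadn't moved.

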